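Lock the last leg of an upturned laptop riser at its length mark

ROBOT

A 7-joint arm with a two-finger parallel gripper is mounted at the origin on the work surface. World frame = base frame: x ahead of the robot, y to its left, z up, the work surface at z = 0. Lengths are in m, angles in rad, forces in N, time in s.
With the tool pointing down it reaches from about 0.425 to 0.875 m from the base axis. Payload 4.7 kg.
Tool frame: the origin (TCP) lies at the very end of the fingers, on their centre line; the grasp point (between the pads) lies 19 mm behind it; z points along the fingers, y is the line along which they close (so a half turn about z gives the same grasp; the last joint's range is limited). The gripper opens to 87 mm and grips with 3 to 60 N. Pads are 19 mm wide; open, the fingers measure 117 mm over their backs; the gripper's body (75 mm by 190 mm) begins 51 mm behind the grasp point.
Start: joints at [1.227, 0.321, -0.07, 1.45, 0.023, 1.371, -0.057], TCP at [0.228, -0.609, 0.223] pointing down, gripper open.
Joint ranges: [-2.86, 2.86], [-0.3, 2.09], [-1.38, 1.24], [0.06, 2.45], [-1.56, 4.7], [0.09, 2.05], [-2.69, 2.69]. Speed limits (rad/s): [2.57, 2.57, 3.14, 3.14, 3.14, 3.14, 3.14].

INTERFACE

Orientations are given as a rotation vector (axis times angle).
In Python, from bench import ctrl gives the robot as it stands.
- The arm moves only by the shell command python3 -m jog 'ROWS' [FORCE]. ROWS is JSON, a list that holds one entry, the list of rows, each a list of 7 numbers: the shift along the tool's x, y, z in mm, then the turn, a rotation vector about the tool's x, y, z in degrees, then the finger opening in mm, from 0 to 87. A call has 1 to 10 rows; each row is the pose to reach, as a shift and turn from the pose commanded when the call began, along the tool's axes at that moment; what a row does not reach only later rows make up. A row lasts 1/10 s, in which the tool goes at most 50 mm and 8.59 degrees, less where a joint would pass 70% of its speed; a pose out of reach is approached as far as the arm can. A call with a gripper value outside its range is refused whole. The fingers move at their own pace and stop on an object; FORCE is the grip in N (left out, the last holds). Time passes only in rows, so rows that repeat a pose let the fingers close. It gives the time, the measured TCP pose, the force, the opening and the grip force at its end, in the units of the state.
- ctrl.get_state(): the state, without advancing time (a new reading comes with each control period).
- ctrl.get_image(name): name is "scene" or "top"; returns a dict with "image" (420x560x3 uint8, red, green, blue), "depth" (420x560 float32, m along the optical axis (not along the pixel's ray), 0 where there is no reading), "fov_y" (degrees; the focal length in pixels is half the picture's height over the tangent of half this angle, whatever the lens; pixels are square), "cx", "cy" (the principal point, pixels), "k1" (the pictures are not rectified: a ray, as slopes to the right and down, at radius r is drawn at 1 + k1 r^2 times it, then the intrinsics apply), "rvec" (rotation vector, rad) and "tvec" (3), from world to camera coordinates, as OpenCV has them. Camera axes: x right, y down, z forward; pixel columns grow to the right and rows downward; lengths in m; the calibration is good to about 2 mm. A picture is of the moment at which its call begins.
- ctrl.close_job(): hands the job in; it is judged then, once.
The state is a dict: "time": time; "joint_positions": joint angles; "qd": joint speeds; "joint_torque": joint torques, N m; "position": TCP position; "tool_rot": TCP orientation; "ft_force": force on the tool from outside, world axes, zero at the start; "torque": the same for the moment, N m; "grip_width": opening from 0.0 (shut) to 1.0 (fully open); "grip_force": force on a finger pad.
Only numpy, scipy, OpenCV 4.12 (cv2) and the standard library are available. Lean on these libraries where they do the work, as an engineer would, in place of code of your own. Each camera call takes 0.05 s, during which the arm holds its last target. There are 200 camera calls.

TASK

The laptop riser lies upside down on the desk; three of its legs are locked at the second mark, but the fourth has slid down and its cam lever stands open. Draw that leg up to the second mark, as long as the other three, with its lever still open, and then, holding it at the mark, squeeze the lever fully shut between one finger on the lever and one on the leg's back. Finish while still holding the leg and its shut lever in that grip, and leave the things around the riser where they are.

Things in the scene. Friction and masses are not known exactly. Their poses are not given: they have to be found in the camera images.
- collar (a point): Centre of the black clamp collar, 26 (x) x 40 (y) x 22 mm high, at the lower end of the loose leg, the only one whose lever stands open; its lower rim is 11 mm below. Axes: z up along the leg, x towards the side that carries the lever, y along the shut lever. The collar's flat back is at x = -13 mm. It slides only along z on a fixed steel bar and cannot turn.
- foot (a point): Centre of the top of the loose leg, 45 mm above collar. Downwards from here: black rubber foot 22 x 36 x 10 mm, aluminium tube 20 x 34 mm, then the collar; 56 mm in all. The leg weighs about 2 N, more than its sliding friction, so it sinks if let go while the lever is open. The other three legs are alike, turned the same way, rigidly locked, their tops 20 mm higher.
- mark (a point): Centre of the bar at the second of its three dark ring marks. The leg is at this mark when the collar's lower rim is level with it, so that collar is 11 mm above it. At the start it is hidden in the tube. Same axes as the collar. The marks are 10, 20 and 30 mm above where the rim rests when fully down.
- leg (a joint): How far the loose leg has been drawn up its bar, in m: 0 fully down (start), 0.020 at the second mark, 0.032 at its stop.
- lever (a joint): Angle of the cam lever, in rad: 0 fully shut (it lies along the collar's +x face), 0.5 to 0.7 at the start, stop at 0.75. Opening swings its tip from +y towards +x. It is stiff and stays where it is left. A light pinch of 5 to 10 N along x carries the leg and leaves it open; about 20 N on it swings it shut, past a dead point at 0.08 rad; then it stays shut and its cam locks the leg on the bar.
- lever_pin (a point): Axis of the upright pin the lever turns on, half-way up the collar, at x = 17 mm, y = -13 mm in the collar's frame (it moves with the leg). When the lever shuts only it gives way, the collar's back does not: a gripper whose two fingers close evenly has to shift towards the collar's -x by up to 9 mm while it squeezes.
- lever_tip (a point): Axis of the rounded tip (radius 3.5 mm) of the cam lever, half-way up it, 39 mm from the pin. The lever is a flat aluminium paddle 6 mm thick and 14 mm high, level with the collar's middle. Shut, its outer face is at x = 20 mm in the collar's frame and the width from it to the collar's back is 33 mm.
- riser: The laptop riser's dark wooden board, lying upside down, 230 (x) x 380 (y) x 15 mm; origin at the centre of the face that lies on the desk. Its legs stand at x = +-80 mm, y = +-155 mm. Under each leg is a steel socket 20 x 36 mm, 22 mm high over the board, on a flange 44 x 56 x 4 mm; the loose collar's rim starts 25 mm above the board. A wooden batten 12 mm high runs along y in the middle.
- pencil_case: Bystander, to be left alone: navy plastic pencil case with a zip, 200 x 70 x 45 mm; its origin is the centre of its underside.
- tealight_holder: Bystander, to be left alone: glass tealight holder, diameter 72 mm, 60 mm high; its origin is the centre of its underside.
- saucer: Bystander, to be left alone: beige ceramic saucer, diameter 140 mm, 20 mm high; its origin is the centre of its underside.
- spoon: Bystander, to be left alone: brushed steel spoon, 150 mm long; its origin is the centre of its underside.

How it is judged:
On the way, in this order (a step that is already met when the one before it is completed fails the run):
1. the leg is held in the fingers at the second mark with its lever still open (value of joint leg between 0.017 and 0.023 m and value of joint lever above 0.25 rad and ((contact force between the fingers and leg_c0 above 1 N or contact force between the fingers and leg_c1 above 1 N or contact force between the fingers and leg_c2 above 1 N) or contact force between the fingers and lever above 1 N)), for 0.2 s.
2. the lever is shut with the leg still at the mark and gripped (value of joint leg between 0.017 and 0.023 m and value of joint lever below 0.08 rad and (contact force between the fingers and leg_c0 above 3 N or contact force between the fingers and leg_c1 above 3 N or contact force between the fingers and leg_c2 above 3 N) and contact force between the fingers and lever above 3 N), for 0.2 s.
At the end, for the whole second after the job is handed in: The program ends holding: the leg stays at the second mark within 3 mm, its lever is fully shut (below 0.08 rad), and the fingers still grip it with at least 3 N on the leg's back and at least 3 N on the lever; the bystanders have stayed in place (within 20 mm) (all of step 2); the arm keeps its last pose, push and grip.
It fails at once if the lever is shut (below 0.15 rad) while the leg is more than 4 mm off the second mark (value of joint lever below 0.15 rad and (value of joint leg below 0.016 m or value of joint leg above 0.024 m)).
It fails at once if the navy pencil case is disturbed (moved by more than 20 mm) (distance of pencil_case from where it was at the start of the episode above 0.02 m).
It fails at once if the glass tealight holder is disturbed (moved by more than 20 mm) (distance of tealight_holder from where it was at the start of the episode above 0.02 m).
It fails at once if the saucer is disturbed (moved by more than 20 mm) (distance of saucer from where it was at the start of the episode above 0.02 m).
It fails at once if the spoon is disturbed (moved by more than 20 mm) (distance of spoon from where it was at the start of the episode above 0.02 m).
It also fails if it takes over 35 s, if anything falls off the work surface, if the arm or the gripper's body presses on something with over 40 N, if the wrist force passes 120 N, or if a joint passes its speed limit or range.

## Working session

There is one attempt and no reset: what is moved stays moved. The work goes in short steps, Python scripts to look and compute and a shell command to move; the robot and the scene stay as the last step left them, time stands still between calls to the robot, and variables do not carry over. Pictures are saved under pics/ and viewed, at most 10 in all, crops included, and the job is handed in when it is done.

```bash
ls; mkdir -p pics; cat > h.py <<'E'
import numpy as np, cv2
from scipy.spatial.transform import Rotation as R
from bench import ctrl
def grab(n,save=None):
    d=ctrl.get_image(n)
    if save: cv2.imwrite('pics/'+save,d['image'][:,:,::-1])
    return d
def K(d):
    f=d['image'].shape[0]/2/np.tan(np.radians(d['fov_y'])/2)
    return np.array([[f,0,d['cx']],[0,f,d['cy']],[0,0,1.]]), np.array([d['k1'],0,0,0,0.])
def rays(d,px):
    k,D=K(d); u=cv2.undistortPointsIter(np.array(px,float).reshape(-1,1,2),k,D,None,None,(3,50,1e-9)).reshape(-1,2)
    return np.c_[u,np.ones(len(u))]
def cam(d):
    Rm=R.from_rotvec(np.ravel(d['rvec'])).as_matrix(); return Rm,-Rm.T@np.ravel(d['tvec'])
def plane(d,px,z):
    Rm,c=cam(d); r=rays(d,px)@Rm
    return c+r*((z-c[2])/r[:,2])[:,None]
def pts(d,px):
    Rm,c=cam(d); p=np.array(px).reshape(-1,2); z=d['depth'][p[:,1].astype(int),p[:,0].astype(int)]
    return c+(rays(d,p)*z[:,None])@Rm
def proj(d,P):
    k,D=K(d); return cv2.projectPoints(np.array(P,float).reshape(-1,1,3),np.ravel(d['rvec']),np.ravel(d['tvec']),k,D)[0].reshape(-1,2)
E
python3 - <<'E'
from h import *
for n in('top','scene'):
    d=grab(n,n+'0.png'); print(n,cam(d)[1],d['fov_y'],d['k1'],cam(d)[0][2], (d['depth']>0).mean())
s=ctrl.get_state(); print(s['position'],s['tool_rot'],s['time'],R.from_rotvec(s['tool_rot']).as_matrix())
E
```

```text
pics
top [ 0.39480452 -0.03959719  1.29680551] 49.417944012523776 -0.008774959480412906 [ 9.15188926e-02  9.65154055e-04 -9.95802872e-01] 0.9960076530612245
scene [ 1.82001745 -0.33687096  0.90727192] 44.50654835015 -0.07842885717013298 [-0.83328964  0.20975446 -0.51149921] 0.9962159863945578
[ 0.22741255 -0.6083883   0.22157465] [-3.08978841e+00 -5.58841379e-01  6.64810040e-04] 0.1 [[ 9.36646546e-01  3.50275231e-01 -7.14423305e-04]
 [ 3.50275940e-01 -9.36645236e-01  1.57074582e-03]
 [-1.18967831e-04 -1.72147894e-03 -9.99998511e-01]]
```

View pics/top0.png

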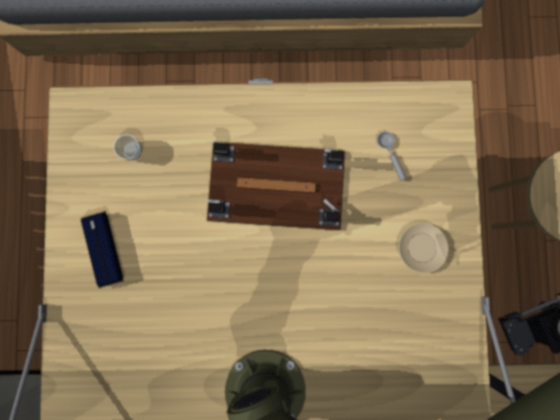

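View pics/scene0.png

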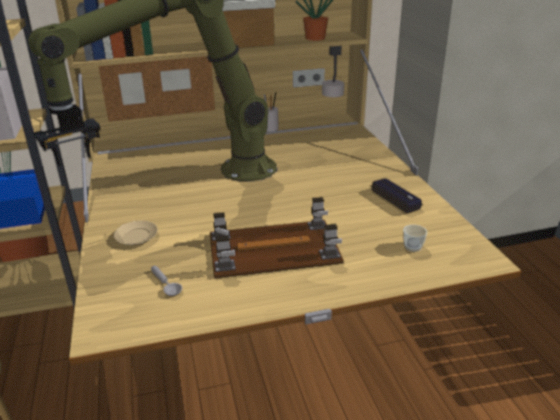

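```bash
python3 - <<'E'
from h import *
d=grab('top'); s=grab('scene')
a=cv2.resize(d['image'][190:235,300:360],None,fx=6.5,fy=6.5,interpolation=2); b=cv2.resize(s['image'][205:275,200:260],None,fx=6,fy=6,interpolation=2)
o=np.zeros((420,760,3),np.uint8); o[:a.shape[0],:a.shape[1]]=a; o[:420,395:755]=b
cv2.imwrite('pics/crop.png',o[:,:,::-1])
# point cloud
v,u=np.mgrid[130:240,195:355]; px=np.c_[u.ravel(),v.ravel()].astype(float); P=pts(d,px)
brd=P[(P[:,2]>.008)&(P[:,2]<.021)]; rect=cv2.minAreaRect((brd[:,:2]*1000).astype(np.float32)); print('board',rect, np.median(brd[:,2]))
hi=P[:,2]>.05; m=np.zeros((420,560),np.uint8); m[px[hi,1].astype(int),px[hi,0].astype(int)]=1
n,l,st,c=cv2.connectedComponentsWithStats(m)
for i in range(1,n):
    q=np.argwhere(l==i)[:,::-1]; Q=pts(d,q.astype(float)); t=Q[Q[:,2]>Q[:,2].max()-.012]
    print(st[i],Q[:,2].max().round(4),np.median(t[:,2]).round(4),t.mean(0).round(4),len(t),cv2.minAreaRect((t[:,:2]*1000).astype(np.float32)))
E
```

```text
board ((556.5728759765625, -20.419418334960938), (418.20440673828125, 310.193359375), 83.5543212890625) 0.015219668564461442
[280 131   1   1   1] 1.2968 1.2968 [ 0.3948 -0.0396  1.2968] 1 ((394.8045349121094, -39.59718704223633), (0.0, 0.0), 0.0)
[309 130   1   1   1] 1.2968 1.2968 [ 0.3948 -0.0396  1.2968] 1 ((394.8045349121094, -39.59718704223633), (0.0, 0.0), 0.0)
[211 133   1   1   1] 1.2968 1.2968 [ 0.3948 -0.0396  1.2968] 1 ((394.8045349121094, -39.59718704223633), (0.0, 0.0), 0.0)
[343 132   1   1   1] 1.2968 1.2968 [ 0.3948 -0.0396  1.2968] 1 ((394.8045349121094, -39.59718704223633), (0.0, 0.0), 0.0)
[282 141   1   1   1] 1.2968 1.2968 [ 0.3948 -0.0396  1.2968] 1 ((394.8045349121094, -39.59718704223633), (0.0, 0.0), 0.0)
[211 142  19  14 217] 0.1261 0.1165 [0.6589 0.1083 0.117 ] 92 ((659.58349609375, 108.01620483398438), (34.57817459106445, 21.897531509399414), 89.26783752441406)
[243 142   1   1   1] 1.2968 1.2968 [ 0.3948 -0.0396  1.2968] 1 ((394.8045349121094, -39.59718704223633), (0.0, 0.0), 0.0)
[328 142   1   1   1] 1.2968 1.2968 [ 0.3948 -0.0396  1.2968] 1 ((394.80453
[... 7264 characters left out ...]
 0.3948 -0.0396  1.2968] 1 ((394.8045349121094, -39.59718704223633), (0.0, 0.0), 0.0)
[308 236   1   1   1] 1.2968 1.2968 [ 0.3948 -0.0396  1.2968] 1 ((394.8045349121094, -39.59718704223633), (0.0, 0.0), 0.0)
[211 239   1   1   1] 1.2968 1.2968 [ 0.3948 -0.0396  1.2968] 1 ((394.8045349121094, -39.59718704223633), (0.0, 0.0), 0.0)
[226 239   1   1   1] 1.2968 1.2968 [ 0.3948 -0.0396  1.2968] 1 ((394.8045349121094, -39.59718704223633), (0.0, 0.0), 0.0)
[273 238   1   1   1] 1.2968 1.2968 [ 0.3948 -0.0396  1.2968] 1 ((394.8045349121094, -39.59718704223633), (0.0, 0.0), 0.0)
[327 238   1   1   1] 1.2968 1.2968 [ 0.3948 -0.0396  1.2968] 1 ((394.8045349121094, -39.59718704223633), (0.0, 0.0), 0.0)
```

View pics/crop.png

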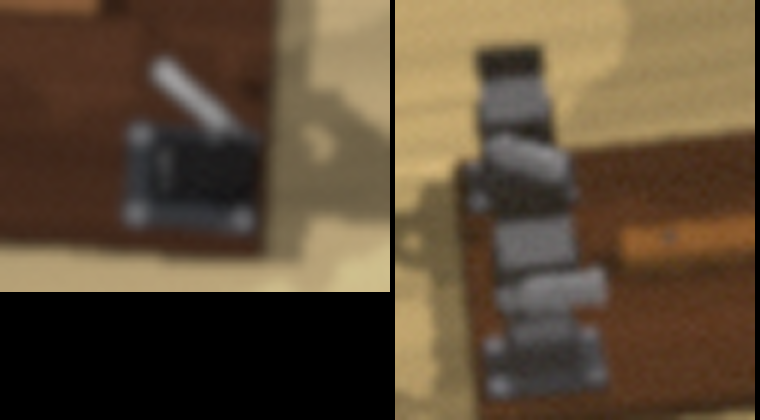

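```bash
cat > m.py <<'E'
from h import *
def legs(d,zmin=.075):
    v,u=np.mgrid[130:245,195:360]; px=np.c_[u.ravel(),v.ravel()]; px=px[d['depth'][px[:,1],px[:,0]]>0]
    P=pts(d,px.astype(float)); P=P[(P[:,2]<.14)&(P[:,2]>zmin)]
    return P
E
python3 - <<'E'
from m import *
d=grab('top'); P=legs(d); C=[]
for sx,z0 in(((.659,.108),.116),((.649,-.2),.116),((.485,.118),.116),((.4735,-.186),.096)):
    Q=P[(np.hypot(P[:,0]-sx[0],P[:,1]-sx[1])<.05)&(abs(P[:,2]-z0)<.008)]
    r=cv2.minAreaRect((Q[:,:2]*1000).astype(np.float32)); C.append(r[0]); print(len(Q),np.median(Q[:,2]).round(4),Q[:,:2].mean(0).round(4),r,plane(d,proj(d,[*np.array(r[0])/1000,z0]),z0)[0].round(4))
C=np.array(C); print(C.mean(0)); 
for a,b in((0,1),(2,3)): e=C[a]-C[b]; print('y-axis yaw',np.degrees(np.arctan2(-e[0],e[1])),np.linalg.norm(e))
for a,b in((0,2),(1,3)): e=C[a]-C[b]; print('x-axis yaw',np.degrees(np.arctan2(e[1],e[0])),np.linalg.norm(e))
# colour check: loose foot dark mask, lever mask
im=d['image'].astype(int); v,u=np.mgrid[190:235,300:360]; s=im[190:235,300:360]; 
lev=(s.min(2)>105)&(s.max(2)-s.min(2)<35)
n,l,st,c=cv2.connectedComponentsWithStats(lev.astype(np.uint8))
for i in range(1,n):
    if st[i,4]>8:
        q=np.argwhere(l==i)[:,::-1]+[300,190]; W=plane(d,q.astype(float),.058)[:,:2]*1000; print(st[i]+[300,190,0,0,0],cv2.minAreaRect(W.astype(np.float32)),W[W[:,0].argmax()],W[W[:,0].argmin()])
E
```

```text
117 0.1159 [0.6585 0.1081] ((658.7185668945312, 108.19355773925781), (35.813480377197266, 21.504566192626953), 85.5441665649414) [0.6587 0.1082 0.116 ]
112 0.1152 [ 0.6316 -0.1991] ((631.9554443359375, -199.318359375), (34.71255111694336, 21.846485137939453), 85.56039428710938) [ 0.632  -0.1993  0.116 ]
115 0.116 [0.4995 0.1219] ((499.2742614746094, 122.04196166992188), (34.452205657958984, 20.917997360229492), 86.61898040771484) [0.4993 0.122  0.116 ]
111 0.0958 [ 0.4727 -0.1858] ((473.4380798339844, -186.35379028320312), (34.690555572509766, 21.358152389526367), 87.80839538574219) [ 0.4734 -0.1864  0.096 ]
[565.84658813 -38.85915756]
y-axis yaw -4.973985748503951 308.6743330702643
y-axis yaw -4.788832309751945 309.4760864824628
x-axis yaw -4.963920764201337 160.04457136144345
x-axis yaw -4.675610618935361 159.0466437884844
[324 200  11  10  37] ((505.88079833984375, -181.67678833007812), (34.77548599243164, 7.739394664764404), 48.81566619873047) [ 517.59514251 -168.82253763] [ 492.53735884 -192.65066212]
```

```bash
python3 -m jog '[[[40,-31,0,0,0,-6.5,87],[80,-63,0,0,0,-13,87],[120,-94,0,0,0,-19.5,87],[160,-126,0,0,0,-26,87],[199,-157,0,0,0,-32.5,87],[238,-188,0,0,0,-39,87],[278,-220,10,0,0,-45.5,87],[318,-251,25,0,0,-52,87],[358,-283,45,0,0,-58,87],[397,-314,60,0,0,-64.5,87]]]' 7
python3 -m jog '[[[0,0,0,0,0,0,87],[0,0,0,0,0,0,87],[0,0,0,0,0,0,87]]]'
cat > t.py <<'E'
from h import *
import sys
s=ctrl.get_state(); M=R.from_rotvec(s['tool_rot']).as_matrix()
a=np.radians(-4.9); X=np.array([np.cos(a),np.sin(a),0]); Y=np.array([-X[1],X[0],0]); o=np.array([.473,-.186,0])
p=np.array(s['position']); print('t',s['time'],'pos',p.round(4),'collar frame mm',((p-o)@X*1e3).round(1),((p-o)@Y*1e3).round(1),'yaw y',np.degrees(np.arctan2(M[1,1],M[0,1])).round(2),'tilt',M[:,2].round(3))
print('F',np.round(s['ft_force'],2),'w',s['grip_width']*87,'gf',s['grip_force'])
E
python3 t.py
```

```text
time: 1.25
position: [0.4826, -0.1865, 0.1667]
tool_rot: [2.311, 2.127, -0.0]
ft_force: [0.8, -0.2, -0.0]
grip_width: 1.001
grip_force: 0.0
time: 1.55
position: [0.4816, -0.1895, 0.1673]
tool_rot: [2.318, 2.119, -0.001]
ft_force: [0.3, -0.3, -0.1]
grip_width: 0.999
grip_force: 0.0
t 1.55 pos [ 0.4816 -0.1895  0.1673] collar frame mm 8.9 -2.8 yaw y -5.13 tilt [-0.    -0.001 -1.   ]
F [ 0.27 -0.27 -0.13] w 86.93256700101574 gf 0.0
```

```bash
python3 -m jog '[[[7,3,0,0,0,-0.2,87],[15,6.5,0,0,0,-0.2,87],[15,6.5,20,0,0,-0.2,87],[15,6.5,20,0,0,-0.2,87]]]' >/dev/null
python3 t.py; python3 - <<'E'
from h import *
d=grab('top'); s=grab('scene')
a=cv2.resize(d['image'][180:245,280:380],None,fx=4,fy=4,interpolation=2); b=cv2.resize(s['image'][160:280,180:270],None,fx=4,fy=4,interpolation=2)
o=np.zeros((480,760,3),np.uint8); o[:a.shape[0],:a.shape[1]]=a; o[:480,400:760]=b
cv2.imwrite('pics/hov.png',o[:,:,::-1])
E
```

```text
t 1.95 pos [ 0.4886 -0.173   0.1454] collar frame mm 14.4 14.3 yaw y -4.8 tilt [-0.003  0.001 -1.   ]
F [-0.35  0.34 -1.04] w 87.10344912279032 gf 0.0
```

View pics/hov.png

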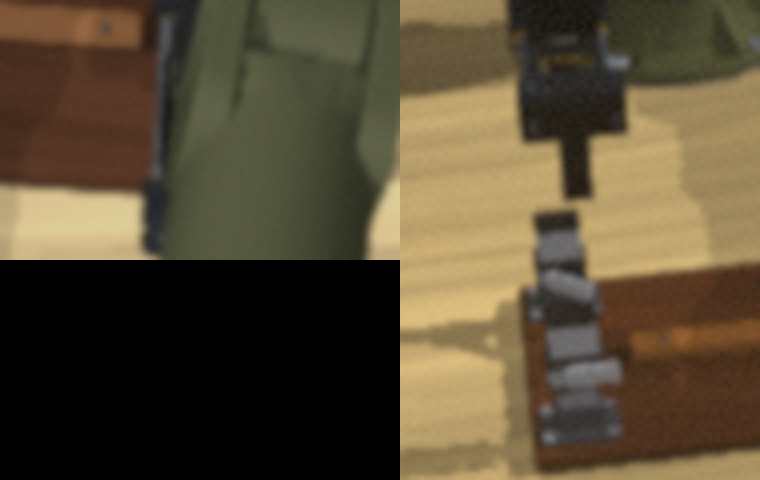

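```bash
python3 -m jog '[[[-2,1,15,0,0,0,87],[-2,1,30,0,0,0,87],[-2,1,45,0,0,0,87],[-2,1,60,0,0,0,87],[-2,1,75,0,0,0,87],[-2,1,75,0,0,0,87],[-2,1,75,0,0,0,87]]]' >/dev/null
python3 t.py
```

```text
t 2.75 pos [ 0.4905 -0.1756  0.0717] collar frame mm 16.6 11.9 yaw y -4.79 tilt [-0.001  0.001 -1.   ]
F [ 0.36 -0.94  0.68] w 87.07345405193112 gf 0.0
```

```bash
python3 -m jog '[[[0,-1,13,0,0,0,87],[0,-1,26,0,0,0,80],[0,-1,37,0,0,0,72],[0,-1,37,0,0,0,66],[0,-1,37,0,0,0,62],[0,-1,37,0,0,0,62]]]' >/dev/null
python3 t.py;python3 - <<'E'
from h import *
s=grab('scene'); cv2.imwrite('pics/low.png',cv2.resize(s['image'][170:280,180:280],None,fx=5,fy=5,interpolation=2)[:,:,::-1])
E
```

```text
t 3.35 pos [ 0.4901 -0.1758  0.0354] collar frame mm 16.1 11.6 yaw y -4.8 tilt [ 0.001 -0.    -1.   ]
F [-0.1  -0.33  0.47] w 63.49243363603588 gf 0.0
```

View pics/low.png

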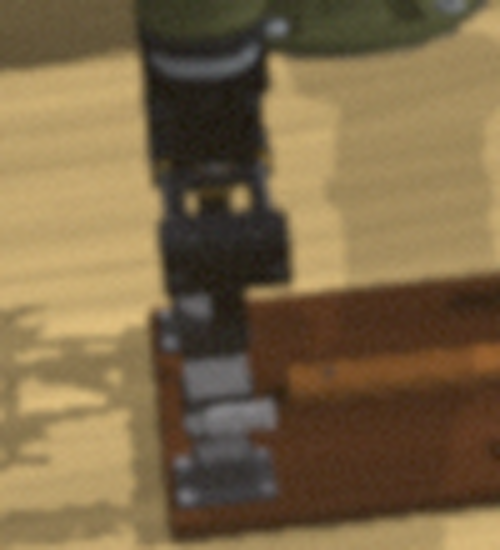

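```bash
python3 -m jog '[[[0,0,0,0,0,0,60],[0,0,0,0,0,0,58]]]' 7
python3 -m jog '[[[0,0,0,0,0,0,57],[0,0,0,0,0,0,56],[0,0,0,0,0,0,55],[0,0,0,0,0,0,54],[0,0,0,0,0,0,53]]]' 7
python3 t.py
```

```text
time: 3.6
position: [0.4899, -0.1759, 0.0355]
tool_rot: [2.312, 2.126, 0.0]
ft_force: [0.2, 0.2, -0.2]
grip_width: 0.682
grip_force: 0.0
time: 4.1
position: [0.4901, -0.1758, 0.0354]
tool_rot: [2.312, 2.126, 0.001]
ft_force: [0.7, -0.5, 1.2]
grip_width: 0.656
grip_force: 7.0
t 4.1 pos [ 0.4901 -0.1758  0.0354] collar frame mm 16.2 11.6 yaw y -4.8 tilt [ 0.001 -0.    -1.   ]
F [ 0.74 -0.5   1.21] w 57.07614512654141 gf 6.998045979416929
```

```bash
python3 -m jog '[[[0,0,0,0,0,0,48],[0,0,-4,0,0,0,48],[0,0,-8,0,0,0,48],[0,0,-12,0,0,0,48],[0,0,-16,0,0,0,48],[0,0,-20,0,0,0,48],[0,0,-20,0,0,0,48],[0,0,-20,0,0,0,48]]]' 8
python3 t.py;python3 - <<'E'
from h import *
s=grab('scene'); cv2.imwrite('pics/up.png',cv2.resize(s['image'][170:280,180:280],None,fx=5,fy=5,interpolation=2)[:,:,::-1])
E
```

```text
time: 4.9
position: [0.4898, -0.1756, 0.0554]
tool_rot: [2.312, 2.126, 0.0]
ft_force: [2.9, 1.4, -1.7]
grip_width: 0.651
grip_force: 8.0
t 4.9 pos [ 0.4898 -0.1756  0.0554] collar frame mm 15.9 11.8 yaw y -4.79 tilt [ 0. -0. -1.]
F [ 2.91  1.4  -1.75] w 56.66928159230079 gf 7.992733572609723
```

View pics/up.png

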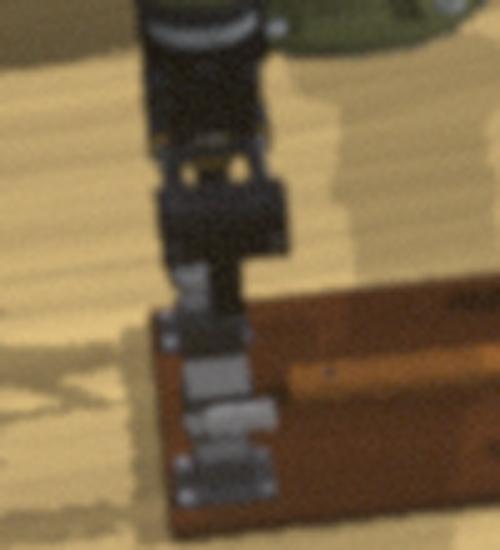

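```bash
python3 - <<'E'
from h import *
s=grab('scene'); cv2.imwrite('pics/up2.png',cv2.resize(s['image'][205:250,200:250],None,fx=12,fy=12,interpolation=2)[:,:,::-1])
# projected expectations: lever pin outer face & collar rim front for leg=0 and .02
a=np.radians(-4.9); X=np.array([np.cos(a),np.sin(a),0]); Y=np.array([-X[1],X[0],0])
for q in(0,.02):
  o=np.array([.473,-.186,.051+q])
  for n,p in(('pin top',o+.02*X-.013*Y+[0,0,.007]),('pin bottom',o+.02*X-.013*Y-[0,0,.007]),('rim front',o+.013*X-[0,0,.011]),('rim left',o+.013*X-.02*Y-[0,0,.011]),('collar top L',o+.013*X-.02*Y+[0,0,.011])): print(q,n,((proj(s,p)[0]-[200,205])*12).round())
E
```

```text
0 pin top [192. 270.]
0 pin bottom [196. 316.]
0 rim front [246. 309.]
0 rim left [169. 317.]
0 collar top L [162. 245.]
0.02 pin top [186. 204.]
0.02 pin bottom [190. 250.]
0.02 rim front [240. 243.]
0.02 rim left [162. 252.]
0.02 collar top L [155. 179.]
```

View pics/up2.png

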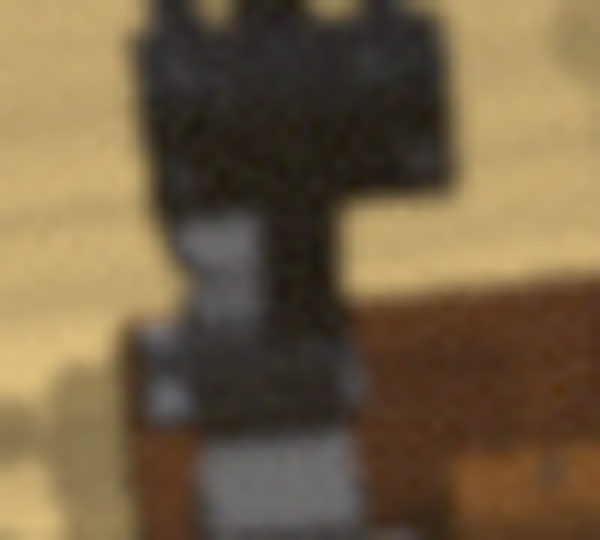

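```bash
python3 - <<'E'
from h import *
a=cv2.cvtColor(cv2.imread('pics/scene0.png'),6).astype(float)
b=np.mean([cv2.cvtColor(grab('scene')['image'],7).astype(float) for _ in range(4)],0)
for nm,im in(('0',a),('now',b)):
    print(nm,im[212:240,216:220].mean(1).round().astype(int))
up=lambda im,x0:cv2.resize(im[205:250,x0:x0+4].mean(1).reshape(-1,1),(1,450),interpolation=cv2.INTER_CUBIC).ravel()
# bright band edges half-max
for x0 in(215,216,217):
    print(x0,'shift edges: inspect', [ (np.argmax(-np.gradient(up(im,x0))[lo*10-2050:hi*10-2050])/10+lo) for im,lo,hi in((a,230,238),(b,224,230))])
E
```

```text
0 [116  75  50  43  41  57  82  97 102 105 106 104  96  73  59  80 107 111
 104  92  78  60  52  48  45  44  44  44]
now [ 45  40  39  36  35  33  34  34  36  36  49  74  97 105  99  85  84  88
  86  74  61  53  52  48  44  46  45  45]
215 shift edges: inspect [np.float64(231.4), np.float64(226.5)]
216 shift edges: inspect [np.float64(232.5), np.float64(226.7)]
217 shift edges: inspect [np.float64(232.5), np.float64(226.6)]
```

```bash
python3 - <<'E'
from h import *
D=[grab('scene') for _ in range(8)]
s=D[0]; dep=np.median([d['depth'] for d in D],0); s['depth']=dep
im=np.mean([d['image'].astype(float) for d in D],0)
a=np.radians(-4.9); X=np.array([np.cos(a),np.sin(a),0]); Y=np.array([-X[1],X[0],0]); o=np.array([.473,-.186,0])
for u in(215,217,219):
  print(u)
  for v in range(218,236):
    p=pts(s,[[float(u),float(v)]])[0]; print(v,((p-o)@X*1e3).round(1),((p-o)@Y*1e3).round(1),(p[2]*1e3).round(1),im[v,u].round().astype(int))
E
```

```text
215
218 103.0 -14.7 142.9 [43 38 34]
219 102.9 -15.0 139.5 [52 48 44]
220 102.3 -15.2 135.8 [50 47 45]
221 104.6 -15.5 133.9 [48 44 38]
222 103.7 -15.8 130.0 [49 43 38]
223 19.8 -14.7 74.3 [65 61 58]
224 21.0 -15.0 71.5 [86 84 83]
225 21.5 -15.3 68.3 [93 91 90]
226 20.4 -15.6 64.0 [93 88 81]
227 21.9 -15.9 61.3 [103  92  74]
228 -69.7 -14.9 -0.7 [123 108  81]
229 -4.6 -16.1 37.1 [119 106  81]
230 -0.0 -16.5 36.4 [104  92  74]
231 7.9 -16.9 37.8 [83 74 64]
232 11.3 -17.2 36.3 [68 63 60]
233 10.1 -17.5 31.9 [62 59 58]
234 10.8 -17.8 28.7 [56 53 52]
235 10.9 -18.1 25.1 [55 52 50]
217
218 103.6 -9.1 142.6 [40 33 25]
219 104.9 -9.4 140.0 [39 34 25]
220 103.8 -9.6 136.0 [39 34 24]
221 103.6 -9.8 132.6 [40 34 26]
222 102.4 -10.1 128.5 [50 46 39]
223 103.2 -10.4 125.7 [74 71 68]
224 25.8 -9.1 73.8 [96 94 95]
225 26.1 -9.4 70.4 [108 106 106]
226 27.0 -9.7 67.4 [103 101 100]
227 18.8 -9.8 58.6 [86 84 83]
228 9.8 -9.9 49.3 [82 78 78]
229 7.1 -10.1 43.9 [86 84 85]
230 8.0 -10.4 40.8 [87 84 85]
231 7.6 -10.7 36.9 [77 74 74]
232 10.4 -11.1 35.0 [62 59 58]
233 10.0 -11.3 31.1 [56 52 51]
234 12.6 -11.7 29.1 [53 49 46]
235 10.3 -11.9 23.9 [51 47 44]
219
218 103.6 -3.4 141.9 [38 33 24]
219 102.0 -3.6 137.6 [39 34 23]
220 103.5 -3.9 135.2 [38 33 22]
221 102.4 -4.2 131.2 [42 36 28]
222 103.3 -4.4 128.4 [58 54 50]
223 28.2 -2.9 78.1 [85 82 81]
224 30.2 -3.2 75.8 [102 100 100]
225 30.9 -3.5 72.7 [107 104 105]
226 29.4 -3.7 68.1 [102 100 100]
227 29.0 -4.0 64.3 [91 89 90]
228 6.8 -3.7 46.6 [89 87 87]
229 8.5 -4.0 44.0 [91 89 90]
230 9.2 -4.3 40.8 [89 86 88]
231 12.1 -4.7 39.0 [79 76 77]
232 12.4 -5.0 35.5 [64 62 61]
233 11.9 -5.2 31.5 [56 52 51]
234 9.3 -5.5 26.1 [53 50 47]
235 13.2 -5.8 25.0 [51 47 43]
```

```bash
python3 -m jog '[[[0,0,0,0,0,0,55],[0,-1,0,0,0,0,53],[0,-2,0,0,0,0,51],[0,-3,0,0,0,0,50]]]' 25
python3 t.py
```

```text
time: 6.0
position: [0.4873, -0.1744, 0.0551]
tool_rot: [2.311, 2.128, 0.002]
ft_force: [4.6, 2.5, -2.5]
grip_width: 0.588
grip_force: 10.8
t 6.0 pos [ 0.4873 -0.1744  0.0551] collar frame mm 13.2 12.8 yaw y -4.75 tilt [ 0.001  0.001 -1.   ]
F [ 4.61  2.49 -2.48] w 51.162352627426415 gf 10.755894246976823
```

```bash
python3 -m jog '[[[0,-1,0,0,0,0,48],[0,-2,0,0,0,0,46],[0,-3,0,0,0,0,44],[0,-4,0,0,0,0,42],[0,-5,0,0,0,0,40],[0,-5,0,0,0,0,40]]]' 25
python3 t.py
```

```text
time: 6.6
position: [0.4821, -0.1738, 0.0552]
tool_rot: [-2.313, -2.125, -0.003]
ft_force: [3.0, 4.7, -1.7]
grip_width: 0.47
grip_force: 6.7
t 6.6 pos [ 0.4821 -0.1738  0.0552] collar frame mm 8.0 12.9 yaw y -4.85 tilt [ 0.001  0.002 -1.   ]
F [ 2.99  4.68 -1.67] w 40.85069602519571 gf 6.730028628080618
```

```bash
python3 -m jog '[[[0,-1,0,0,0,0,38],[0,-2,0,0,0,0,36],[0,-3,0,0,0,0,34],[0,-4,0,0,0,0,32],[0,-4,0,0,0,0,30],[0,-4,0,0,0,0,28],[0,-4,0,0,0,0,28],[0,-4,0,0,0,0,28]]]' 35
python3 t.py
```

```text
time: 7.4
position: [0.4781, -0.1735, 0.0553]
tool_rot: [-2.312, -2.126, -0.002]
ft_force: [3.8, 4.7, -0.9]
grip_width: 0.371
grip_force: 35.0
t 7.4 pos [ 0.4781 -0.1735  0.0553] collar frame mm 4.0 12.9 yaw y -4.78 tilt [ 0.     0.001 -1.   ]
F [ 3.84  4.68 -0.86] w 32.23502686198652 gf 34.99127293936908
```

```bash
python3 - <<'E'
from h import *
D=[grab('scene') for _ in range(8)]
s=D[0]; s['depth']=np.median([d['depth'] for d in D],0)
a=np.radians(-4.9); X=np.array([np.cos(a),np.sin(a),0]); Y=np.array([-X[1],X[0],0]); o=np.array([.473,-.186,0])
for u in(215,217,219):
  for v in range(221,231):
    p=pts(s,[[float(u),float(v)]])[0]; print(u,v,((p-o)@X*1e3).round(1),((p-o)@Y*1e3).round(1),(p[2]*1e3).round(1),s['image'][v,u])
im=s['image']; cv2.imwrite('pics/end.png',cv2.resize(im[195:255,195:265],None,fx=8,fy=8,interpolation=2)[:,:,::-1])
E
python3 t.py
```

```text
215 221 20.0 -14.2 81.6 [47 40 37]
215 222 22.2 -14.5 79.4 [65 65 61]
215 223 21.6 -14.8 75.5 [89 88 86]
215 224 20.0 -15.0 70.9 [99 99 98]
215 225 19.4 -15.3 67.0 [102  99  99]
215 226 21.8 -15.6 64.9 [90 85 81]
215 227 22.1 -15.9 61.5 [99 89 69]
215 228 -66.9 -14.9 1.1 [119 105  78]
215 229 -4.9 -16.1 36.9 [120 105  83]
215 230 3.1 -16.5 38.4 [105  92  76]
217 221 21.3 -8.2 81.7 [59 55 51]
217 222 19.5 -8.4 77.0 [80 79 77]
217 223 21.4 -8.7 74.6 [99 98 96]
217 224 21.7 -9.0 71.2 [106 104 103]
217 225 23.1 -9.3 68.5 [99 97 99]
217 226 19.8 -9.5 62.9 [85 79 79]
217 227 20.3 -9.8 59.6 [70 64 64]
217 228 7.9 -9.9 48.0 [77 75 74]
217 229 6.6 -10.1 43.6 [88 86 85]
217 230 8.3 -10.5 41.0 [90 88 87]
219 221 15.3 -2.0 77.2 [81 78 78]
219 222 20.0 -2.4 76.5 [103 101 103]
219 223 23.4 -2.7 75.1 [111 109 108]
219 224 19.6 -2.9 69.1 [113 110 110]
219 225 21.8 -3.2 67.0 [105 104 104]
219 226 8.9 -3.2 55.2 [87 88 87]
219 227 6.6 -3.4 50.1 [77 76 76]
219 228 9.8 -3.8 48.5 [83 79 82]
219 229 9.1 -4.0 44.4 [92 89 89]
219 230 10.0 -4.3 41.3 [90 88 87]
t 7.8 pos [ 0.478  -0.1734  0.0552] collar frame mm 4.0 12.9 yaw y -4.78 tilt [ 0.     0.001 -1.   ]
F [ 4.21  4.83 -1.4 ] w 32.15752518025255 gf 34.99122315086424
```

View pics/end.png

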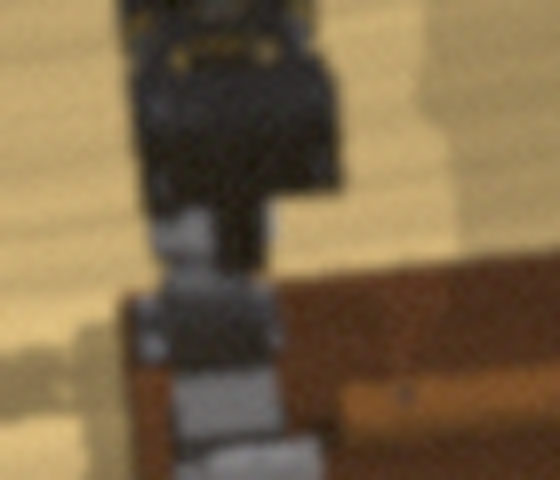

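```bash
python3 -c "
from bench import ctrl; print(ctrl.close_job())"
```

```text
the job is handed in; nothing more can be done
None
```

The job is handed in: by my camera and gripper readings the loose leg is at the second mark (about 20 mm, give or take 1–2 mm) with its lever shut, still gripped at 35 N after 7.8 s; the arm stayed clear of the bystanders, and the judged result was not shown to me.

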